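# Dock the canister tray and unscrew its tight cap

## Task

Slide the tray with the grease canister along the bench into the slotted holder until it is fully home against the back stop, so that the holder braces the canister. Then turn the tight wing cap anticlockwise just until its thread lets go, lift it straight up off the neck without pulling the canister out of its tray, and finish while still holding the cap level, a finger or two above the canister's mouth: do not put it down or let go. Leave the other motor parts alone.

Things in the scene. Friction and masses are not known exactly. Their poses are not given: they have to be found in the camera images.
- holder_seat (a point): Aluminium slotted holder fixed to the bench, 134 mm wide: two lipped rails 22 mm high, 114 mm apart inside, and a back stop. Point on the bench where tray_seat lies when the tray is home. x: the way the tray slides in; z up. Flared mouth starts 91 mm before the point, straight rails 51 mm before it, stop face 60.5 mm beyond. Slot under the lips 12 mm high; 96 mm open between the lips.
- tray_seat (a point): Loose steel tray flat on the bench: plate 170 x 110 x 8 mm. Point on its underside below the canister: the plate reaches 60 mm ahead (+x, goes in first), 110 mm behind, 55 mm to each side; z up. A square fence round the point (71 mm outside, top 28 mm up) keeps the canister from turning. Loaded, about 0.65 kg; slides under some 4 to 9 N.
- tray_handle (a point): Grip point of the tray's handle, an upright steel plate 30 mm long (tray x), 10 mm thick (tray y), its top 78 mm above the bench. The point lies 95 mm behind tray_seat, centred, 55 mm up. The handle stays outside the holder. Axes as the tray's.
- jar_mouth (a point): Grease canister: white plastic body 60 x 60 x 44 mm in the tray's fence (1.5 mm play), round neck 42 mm across. Point at the centre of its mouth (top of the sprung rubber seal, hidden by the cap), 72 mm above its foot, 80 mm above the bench. x and y square to the body's sides; x nearly the tray's x.
- cap_grip (a point): Dark grey cap, 65 mm across, skirt included 22 mm high, with an upright wing on its disc, 46 mm long (cap x), 12 mm thick (cap y), 36 mm high. The point is the wing's centre, 40 mm above the cap's lower edge, 18 mm above the disc. Screwed on, it is 17.5 mm above jar_mouth, cap x within 6 degrees of the canister's x. 50 g.
- flange: Bystander: steel motor end flange, disc 84 mm across, 18 mm high with its hub. Origin at the centre of its underside.
- bearing: Bystander: steel ball-bearing ring 48 mm across, 14 mm high. Origin at the centre of its underside.
- stator: Bystander: dark steel motor housing, an open cylinder 84 mm across, 75 mm high. Origin at the centre of its underside.
- cap_edge (a point): Centre of the cap's lower edge; axes as cap_grip. It turns anticlockwise from above against up to 0.4 N m. The thread lets go when cap x is 50 to 56 degrees past the canister's x, after rising 2 mm; the seal then pushes it up 2 mm more. Free to about 90 degrees (hard stop): 70 is mid-range. Then it lifts straight off; this point passes the mouth 23 mm up from the tight place.
There are look-alikes about, which are no part of the job. Of the things that look like the part that bears tray_seat, take the one that is nearest to the robot's base at the start. Of the things that look like the part that bears holder_seat, take the one that is nearest to the robot's base at the start.

How it is judged (in metres and radians):
On the way, in this order (a step that is already met when the one before it is completed fails the run):
1. the tray is fully home in the holder, the cap still screwed on (horizontal distance between tray_seat and holder_seat below 0.007 m and angle between the x axis of tray_seat and the x axis of holder_seat, either way round below 0.08 rad and angle between the x axis of cap_grip and the x axis of jar_mouth, either way round below 0.4 rad and z of cap_grip in the frame of jar_mouth below 0.025 m), for 0.2 s.
2. with the tray home, the cap is turned until its thread lets go (horizontal distance between tray_seat and holder_seat below 0.01 m and angle between the x axis of cap_grip and the x axis of jar_mouth, either way round above 0.78 rad), for 0.05 s.
At the end, for the whole second after the job is handed in: Tray home (within 10 mm, 4.5 degrees, flat), canister upright in its fence; the fingers alone hold the cap still and level (15 degrees), lower edge 3 to 60 mm above the mouth, within 25 mm of its axis, turned about 45 to 135 degrees from the canister's x (horizontal distance between tray_seat and holder_seat below 0.01 m and angle between the x axis of tray_seat and the x axis of holder_seat, either way round below 0.08 rad and height (world z) of tray_seat below 0.006 m and horizontal distance between jar_mouth and tray_seat below 0.006 m and height (world z) of jar_mouth below 0.085 m and angle between jar_mouth's own z axis and vertical below 0.08 rad and z of cap_grip in the frame of jar_mouth between 0.043 and 0.1 m and horizontal distance between cap_grip and jar_mouth below 0.025 m and angle between cap_grip's own z axis and vertical below 0.26 rad and angle between the x axis of cap_grip and the y axis of jar_mouth, either way round below 0.8 rad and contact force between cap and the fingers above 0.5 N and contact force between cap and jar below 0.05 N and contact force between cap and tray below 0.05 N and linear speed of cap below 0.03 m/s); the arm keeps its last pose, push and grip.
It fails at once if the tray is lifted off the bench or tipped (height (world z) of tray_seat above 0.015 m or angle between tray_seat's own z axis and vertical above 0.2 rad).
It fails at once if the canister is pulled up out of its tray or tipped (height (world z) of jar_mouth above 0.095 m or angle between jar_mouth's own z axis and vertical above 0.25 rad).
It fails at once if another motor part is disturbed (distance of any of flange, bearing, stator from where it was at the start of the episode above 0.02 m).
It also fails if it takes over 61 s, if anything falls off the work surface, if the arm or the gripper's body presses on something with over 40 N, if the wrist force passes 120 N, or if a joint passes its speed limit or range.

## Robot

A 7-joint arm with a two-finger parallel gripper is mounted at the origin on the work surface. World frame = base frame: x ahead of the robot, y to its left, z up, the work surface at z = 0. Lengths are in m, angles in degrees, forces in N, time in s.
With the tool pointing down it reaches from about 0.4 to 0.85 m from the base axis. Payload 4.5 kg.
Tool frame: the origin (TCP) lies midway between the tips of the shut fingers; the grasp point (between the pads) lies 19 mm behind it (env.grip_depth is the distance from the TCP to the grasp point, in m); y points along the fingers, z is the direction in which the jaws open and shut, and the axes are right-handed (so a half turn about y gives the same grasp; the last joint's range is limited). The gripper opens to 88 mm and grips with 3 to 60 N. Pads are 18 mm wide; open, the fingers measure 123 mm over their backs; the gripper's body (75 mm by 187 mm) begins 45 mm behind the grasp point.
Start: joints at [-63.552, 39.483, -11.15, 89.685, 9.013, 51.709, -12.324], TCP at [0.259, 0.569, 0.239] pointing down, gripper open.
Joint ranges: [-172.22, 172.22], [-26.19, 119.32], [-84.43, 86.54], [7.71, 146.69], [-57.33, 237.33], [2.42, 119.75], [-152.13, 152.13]. Speed limits (degrees/s): [147.25, 147.25, 180, 180, 180, 180, 180].

## Interface

Orientations are given as [roll, pitch, yaw] about the fixed x, y, z axes, in that order (R = Rz(yaw) Ry(pitch) Rx(roll)).
In Python, from plant import env gives the robot as it stands.
- The arm moves only by the tool servo_tool, never from a script. Its argument "series" is a list of rows, each a list of 2 entries, a list of its own where there are three numbers: the shift along the tool's x, y, z in mm, then the turn, a rotation vector about the tool's x, y, z in rad. In form: [[[x, y, z], [wx, wy, wz]], ...]. A call has 1 to 12 rows; each row is the pose to reach, as a shift and turn from the pose commanded when the call began, along the tool's axes at that moment; what a row does not reach only later rows make up. A row lasts 1/10 s, in which the tool goes at most 50 mm and 8.59 degrees, less where a joint would pass 70% of its speed; a pose out of reach is approached as far as the arm can. A call with a gripper value outside its range is refused whole. "gripper" is the opening, from 0 (shut) to 1 (fully open), set as the call begins (left out, the last holds). The fingers move at their own pace and stop on an object; the grip force is fixed at half the most. Time passes only in rows, so rows that repeat a pose let the fingers close. It gives the time, the measured TCP pose, the force and the opening at its end, in the units of the state.
- env.state(): the state, without advancing time (a new reading comes with each control period).
- env.camera(name): name is "scene" or "top"; returns a dict with "color" (400x640x3 uint8, blue, green, red), "intrinsics" (3x3 intrinsics, pixels), "R" (3x3) and "t" (3): a world point X has camera coordinates R X + t. Camera axes: x right, y down, z forward; pixel columns grow to the right and rows downward; lengths in m; the calibration is good to about 2 mm. A picture is of the moment at which its call begins. There is no depth.
- env.sign_off(): hands the job in, once; it reports no verdict.
The state is a dict: "t": time; "qpos": joint angles; "joint_velocities": joint speeds; "joint_efforts": joint torques, N m; "tool_pos": TCP position; "orientation": TCP orientation; "wrist_force": force on the tool from outside, world axes, zero at the start; "moment": the same for the moment, N m; "grip_width": finger opening in m.
Only numpy, scipy, OpenCV 4.12 (cv2) and the standard library are available. Lean on these libraries where they do the work, as an engineer would, in place of code of your own. Each camera call takes 0.05 s, during which the arm holds its last target.

## Working session

There is one attempt and no reset: what is moved stays moved. The work goes in short steps, Python scripts to look and compute and a tool call to move; the robot and the scene stay as the last step left them, time stands still between calls to the robot, and variables do not carry over. Pictures are saved under pics/ and viewed, and the job is handed in when it is done.

Besides the shell and the picture viewer there is one more tool, called after "Request:" as name(argument=value, ...) on one line, values as JSON. servo_tool: Moves the arm, as the interface text tells. Its arguments: {"type":"object","properties":{"series":{"type":"array"},"gripper":{"type":"number"}},"required":["series"]}

```bash
ls; mkdir -p pics
python3 - <<'E'
from plant import env
import cv2,numpy as np
for n in ["scene","top"]:
    c=env.camera(n); cv2.imwrite(f"pics/{n}0.png",c["color"]); print(n,c["intrinsics"],c["R"],c["t"])
print(env.state())
E
```

```text
pics
scene [[480.54960675   0.         323.23028746]
 [  0.         480.54960675 209.8391594 ]
 [  0.           0.           1.        ]] [[-0.79727359  0.60359352 -0.00544828]
 [ 0.48097506  0.62980408 -0.60992608]
 [-0.36471608 -0.48889844 -0.79243959]] [ 0.38861185 -0.25585211  1.81756892]
top [[379.26083819   0.         315.98902063]
 [  0.         379.26083819 195.31382482]
 [  0.           0.           1.        ]] [[ 0.02011007 -0.99972031 -0.01244542]
 [-0.99360663 -0.01860085 -0.11135468]
 [ 0.11109204  0.0146052  -0.9937028 ]] [0.07140944 0.59016556 1.57413809]
{'t': 0.1, 'qpos': array([-63.55352491,  39.52896809, -11.14366251,  89.73887891,
         9.01311246,  51.71148781, -12.32478468]), 'joint_velocities': array([ 0.06568325, -0.01452581,  0.00979067, -0.18749163, -0.06847945,
        0.00374732,  0.0411449 ]), 'joint_efforts': array([-3.34401549e-03, -5.28503287e+01, -1.27127588e+00, -1.53837007e+01,
       -5.24863321e-02,  1.97201145e-03,  6.27379518e-05]), 'tool_pos': array([0.25909764, 0.56812626, 0.23798331]), 'orientation': array([-9.00971568e+01, -8.68401012e-03, -2.45068375e+01]), 'wrist_force': array([ 0.19812085,  0.73061544, -0.31438456]), 'moment': array([ 0.05004692, -0.06923522, -0.00777878]), 'grip_width': 0.0880510087845518}
```

View pics/scene0.png

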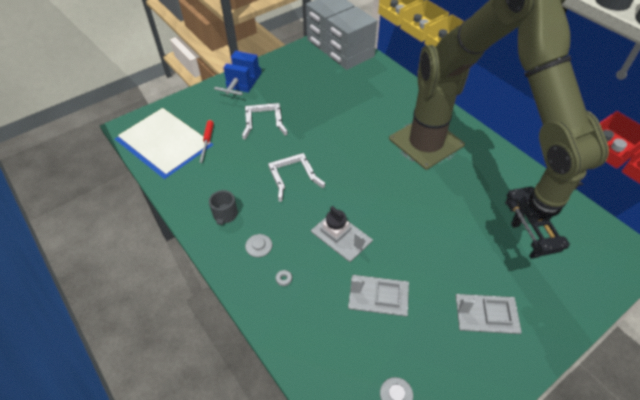

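View pics/top0.png

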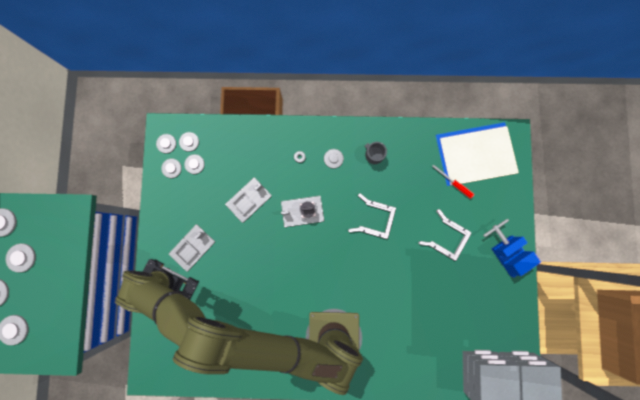

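```bash
cat > h.py <<'E'
import cv2,numpy as np
from plant import env
def crop(n,name,x0,y0,x1,y1,s,im=None,step=10):
    c=env.camera(n); im=c["color"][y0:y1,x0:x1]
    im=cv2.resize(im,None,fx=s,fy=s,interpolation=cv2.INTER_CUBIC)
    for x in range(x0-x0%step+step,x1,step):
        cv2.line(im,(int((x-x0+.5)*s),0),(int((x-x0+.5)*s),6),(0,0,255),1); cv2.putText(im,str(x),(int((x-x0+.5)*s)-10,16),0,.35,(0,255,255),1)
    for y in range(y0-y0%step+step,y1,step):
        cv2.line(im,(0,int((y-y0+.5)*s)),(6,int((y-y0+.5)*s)),(0,0,255),1); cv2.putText(im,str(y),(8,int((y-y0+.5)*s)+4),0,.35,(0,255,255),1)
    cv2.imwrite(f"pics/{name}.png",im); return c
def ray(c,uv,z):
    K,R,t=c["intrinsics"],np.array(c["R"]),np.array(c["t"])
    d=R.T@np.linalg.solve(K,[uv[0],uv[1],1]); o=-R.T@t
    return o+d*(z-o[2])/d[2]
def proj(c,X):
    p=c["R"]@np.array(X)+c["t"]; p=c["intrinsics"]@p; return p[:2]/p[2]
E
python3 - <<'E'
from h import *
crop("top","t1",275,180,405,250,6)
crop("scene","s1",235,140,385,270,5)
E
```

```text
(no output)
```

View pics/t1.png

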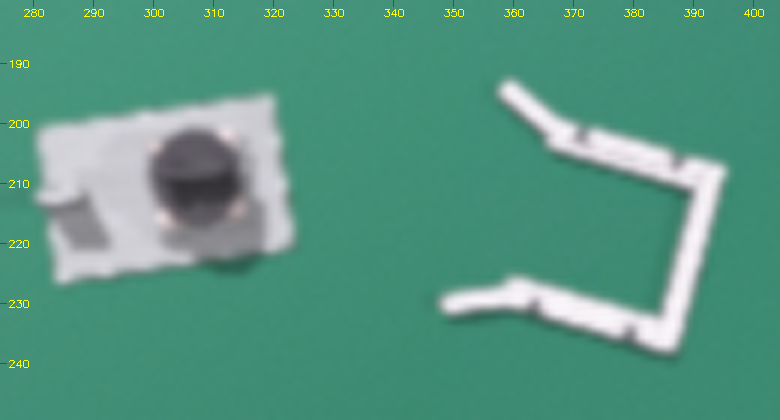

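View pics/s1.png

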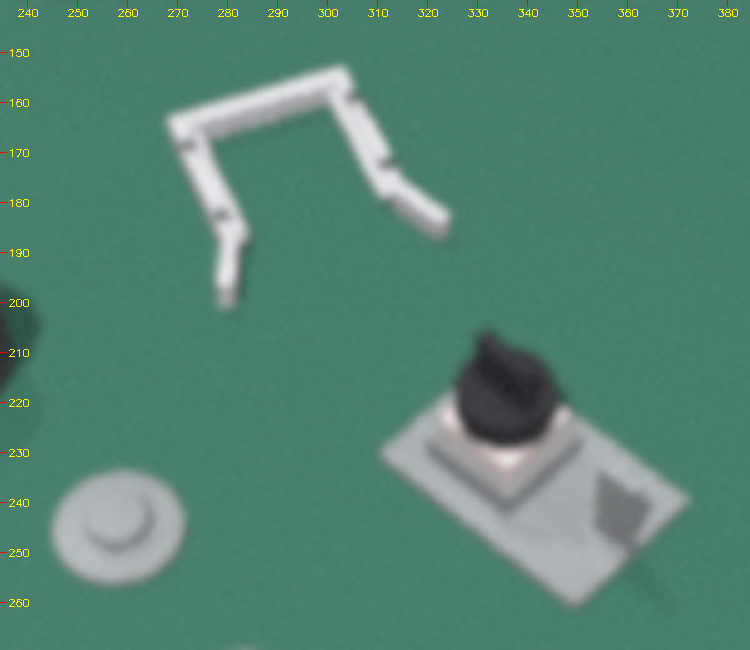

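```bash
cat > fit.py <<'E'
from h import *
from scipy.optimize import least_squares
ct=env.camera("top"); cs=env.camera("scene")
def T(p,l): 
    c,s=np.cos(p[2]),np.sin(p[2]); return [p[0]+c*l[0]-s*l[1],p[1]+s*l[0]+c*l[1],l[2]]
def fit(obs,p0,extra=0):
    def f(p):
        r=[]
        for c,uv,l in obs:
            l=l(p) if callable(l) else l
            r+=list(proj(c,T(p,l))-np.array(uv))
        return np.array(r)
    s=least_squares(f,p0,loss="soft_l1"); print(s.x,np.degrees(s.x[2])); print(f(s.x).reshape(-1,2).round(1).tolist()); return s.x
Z=.008
print("tray"); tr=fit([(ct,(319.7,195.3),(.06,.055,Z)),(ct,(323.3,221),(.06,-.055,Z)),(ct,(280.7,200.5),(-.11,.055,Z)),(ct,(284,226.7),(-.11,-.055,Z)),
 (cs,(310.5,230),(.06,.055,Z)),(cs,(349.5,260.8),(-.11,.055,Z)),(cs,(372.5,239),(-.11,-.055,Z))],[.57,.07,-1.5])
h=.022
print("holder"); ho=fit([(ct,(395.7,207),lambda p:(.0605+p[3],.067,h)),(ct,(388,238.5),lambda p:(.0605+p[3],-.067,h)),(ct,(391,211.2),(.0605,.048,h)),(ct,(384,232.8),(.0605,-.048,h)),
 (cs,(267.5,163),lambda p:(.0605+p[3],.067,h)),(cs,(304,153),lambda p:(.0605+p[3],-.067,h)),
 (ct,(366,204.3),(-.051,.048,h)),(ct,(360,225.8),(-.051,-.048,h))],[.57,-.2,-1.8,.015])
def ov(n,c,x0,y0,x1,y1,s,nm):
    im=cv2.resize(c["color"][y0:y1,x0:x1],None,fx=s,fy=s,interpolation=cv2.INTER_CUBIC)
    def poly(p,pts,col):
        q=np.array([(proj(c,T(p,l))-[x0,y0]+.5)*s for l in pts]).astype(int); cv2.polylines(im,[q],True,col,1)
    poly(tr,[(.06,.055,Z),(.06,-.055,Z),(-.11,-.055,Z),(-.11,.055,Z)],(0,0,255))
    poly(tr,[(.0355,.0355,.028),(.0355,-.0355,.028),(-.0355,-.0355,.028),(-.0355,.0355,.028)],(0,255,255))
    poly(tr,[(-.08,.005,.078),(-.08,-.005,.078),(-.11,-.005,.078),(-.11,.005,.078)],(255,0,0))
    poly(tr,[(.023,.006,.1155),(.023,-.006,.1155),(-.023,-.006,.1155),(-.023,.006,.1155)],(0,255,0))
    poly(ho,[(.0605,.067,h),(.0605,-.067,h),(-.051,-.067,h),(-.051,.067,h)],(0,0,255))
    poly(ho,[(.0605,.048,h),(.0605,-.048,h),(-.051,-.048,h),(-.051,.048,h)],(255,0,0))
    poly(ho,[(-.091,.067,h),(-.091,-.067,h)],(0,255,255))
    cv2.imwrite(f"pics/{nm}.png",im)
ov("top",ct,275,180,405,250,6,"ovt"); ov("scene",cs,235,140,385,270,5,"ovs")
E
python3 fit.py
```

```text
tray
[ 0.52667736  0.11747729 -1.40807713] -80.67687652108225
[[0.0, 0.3], [0.1, -0.1], [-0.1, 0.7], [0.0, -0.1], [-0.1, 0.0], [-0.0, -0.0], [-0.2, 0.4]]
holder
[ 0.49770692 -0.16559365 -1.83202981  0.01452425] -104.96757597365266
[[-0.2, 0.8], [-0.6, -0.2], [0.0, -0.1], [1.2, 0.2], [0.5, -0.2], [-1.1, -0.4], [-0.4, -0.4], [-0.4, -0.2]]
```

```bash
sleep 0
```

```text
(no output)
```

View pics/ovt.png

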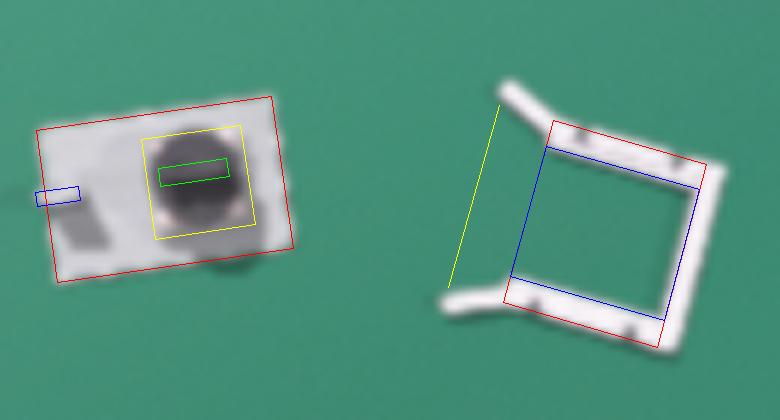

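View pics/ovs.png

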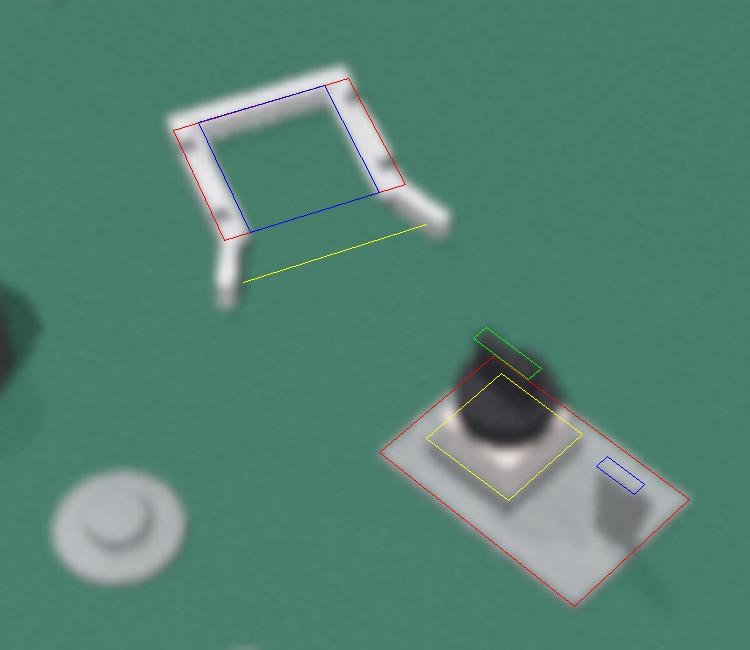

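```bash
cat >> h.py <<'E'
from scipy.spatial.transform import Rotation as Ro
def goal(p,yaw,pr=True):
    s=env.state(); R=Ro.from_euler("xyz",s["orientation"],degrees=True)
    G=Ro.from_euler("xyz",[-90,0,yaw],degrees=True)
    d=R.inv().apply(np.array(p)-s["tool_pos"])*1000; w=(R.inv()*G).as_rotvec()
    if pr: print("t",round(s["t"],2),"pos",s["tool_pos"].round(4),"or",s["orientation"].round(2),"F",s["wrist_force"].round(1),"w",round(s["grip_width"],4),"q",s["qpos"].round(0)); print("shift",d.round(1),"rot",w.round(4))
E
python3 - <<'E'
from h import *
a=np.radians(-80.68); H=np.array([.52668,.11748])-.095*np.array([np.cos(a),np.sin(a)]); print(H)
goal([*H,.15],-80.7)
crop("top","t2",340,185,405,245,12,step=5)
E
```

```text
[0.51129491 0.21122593]
t 0.3 pos [0.2592 0.5685 0.2385] or [-90.03  -0.   -24.51] F [-0.5 -0.1  0.8] w 0.0883 q [-64.  39. -11.  90.   9.  52. -12.]
shift [ 377.6   88.6 -220.5] rot [5.000e-04 9.807e-01 3.000e-04]
```

View pics/t2.png

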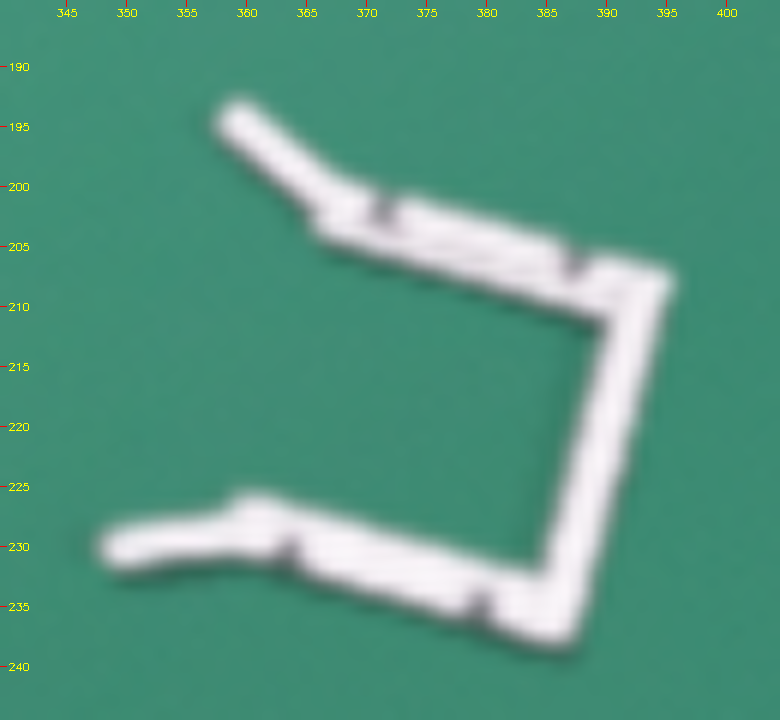

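```bash
sed -i 's/(391,211.2)/(390.2,211.3)/; s/(384,232.8)/(384.8,232.3)/; s/(395.7,207)/(395,206.9)/; s/(388,238.5)/(387.2,238)/; s/(366,204.3)/(365.5,204)/; s/(360,225.8)/(360,225.5)/' fit.py; python3 fit.py
```

```text
tray
[ 0.52667736  0.11747729 -1.40807713] -80.67687652108225
[[0.0, 0.3], [0.1, -0.1], [-0.1, 0.7], [0.0, -0.1], [-0.1, 0.0], [-0.0, -0.0], [-0.2, 0.4]]
holder
[ 0.498407   -0.16459093 -1.82872691  0.01373846] -104.77833356410751
[[0.1, 0.6], [-0.2, 0.1], [0.6, -0.4], [0.2, 0.5], [0.5, 0.3], [-1.2, -0.1], [-0.2, -0.3], [-0.6, 0.0]]
```

Request:
servo_tool(series=[[[38,9,-22],[0,0.1,0]],[[76,18,-44],[0,0.2,0]],[[114,27,-66],[0,0.3,0]],[[152,36,-88],[0,0.4,0]],[[190,45,-110],[0,0.5,0]],[[228,54,-132],[0,0.6,0]],[[266,63,-154],[0,0.7,0]],[[304,72,-176],[0,0.8,0]],[[342,81,-198],[0,0.9,0]],[[378,89,-220],[0,0.981,0]],[[378,89,-220],[0,0.981,0]],[[378,89,-220],[0,0.981,0]]], gripper=1)

```text
t: 1.65
tool_pos: [0.5124, 0.2109, 0.1496]
orientation: [-90.0, -0.0, -80.8]
wrist_force: [0.1, 0.5, -0.2]
grip_width: 0.088
```

Request:
servo_tool(series=[[[0,30,0],[0,0,0]],[[0,60,0],[0,0,0]],[[0,90,0],[0,0,0]],[[0,112,0],[0,0,0]],[[0,112,0],[0,0,0]],[[0,112,0],[0,0,0]]])

```text
t: 2.25
tool_pos: [0.5114, 0.2134, 0.0381]
orientation: [-90.0, 0.1, -80.6]
wrist_force: [-0.6, -0.4, 0.4]
grip_width: 0.0884
```

Run:
```python
from h import *
crop("scene","s2",285,180,405,280,6); crop("top","t3",255,170,345,250,8)
```

```text
(no output)
```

View pics/s2.png

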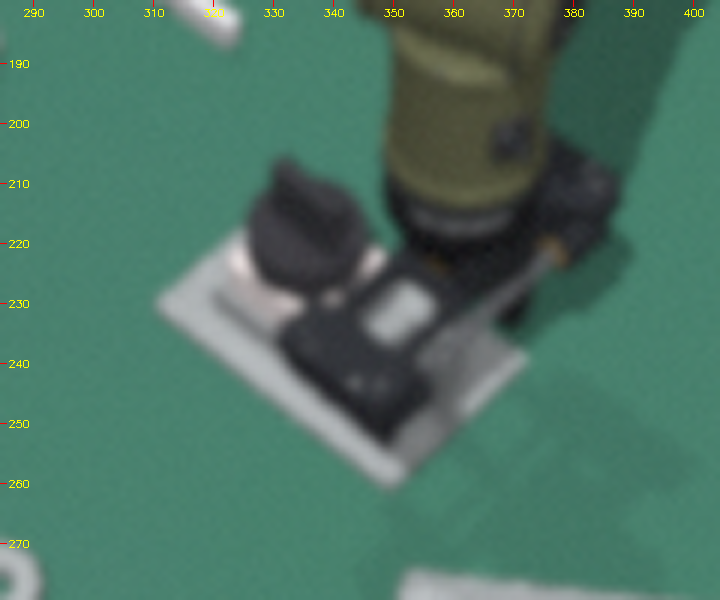

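The scene crop shows the gripper straddling the handle at about (352,240), with its body clear of the cap at (335,222). Next I close the gripper.

Request:
servo_tool(series=[[[0,0,0],[0,0,0]],[[0,0,0],[0,0,0]],[[0,0,0],[0,0,0]],[[0,0,0],[0,0,0]],[[0,0,0],[0,0,0]],[[0,0,0],[0,0,0]],[[0,0,0],[0,0,0]],[[0,0,0],[0,0,0]]], gripper=0)

```text
t: 3.15
tool_pos: [0.5119, 0.2117, 0.0377]
orientation: [-90.0, 0.0, -80.7]
wrist_force: [-0.7, 0.3, -1.2]
grip_width: 0.0264
```

Run:
```python
from h import *
crop("top","t4",255,170,345,250,8); crop("scene","s3",285,180,405,280,6)
a=np.radians(-104.9);u=np.array([np.cos(a),np.sin(a)]);P=np.array([.4984,-.1646])
for d in [.20,.16,.095]: goal([*(P-d*u-.095*u*(d!=.095)),.038],-104.9)
```

```text
t 3.25 pos [0.5119 0.2117 0.0377] or [-90.     0.   -80.72] F [-0.2 -0.   0.1] w 0.0183 q [-27.  52.   0. 110.  -1.  18. -17.]
shift [100.1  -0.3  46.8] rot [ 1.00e-04  4.22e-01 -0.00e+00]
t 3.25 pos [0.5119 0.2117 0.0377] or [-90.     0.   -80.72] F [-0.2 -0.   0.1] w 0.0183 q [-27.  52.   0. 110.  -1.  18. -17.]
shift [136.6  -0.3  30.4] rot [ 1.00e-04  4.22e-01 -0.00e+00]
t 3.25 pos [0.5119 0.2117 0.0377] or [-90.     0.   -80.72] F [-0.2 -0.   0.1] w 0.0183 q [-27.  52.   0. 110.  -1.  18. -17.]
shift [282.6  -0.3 -35.1] rot [ 1.00e-04  4.22e-01 -0.00e+00]
```

View pics/s3.png

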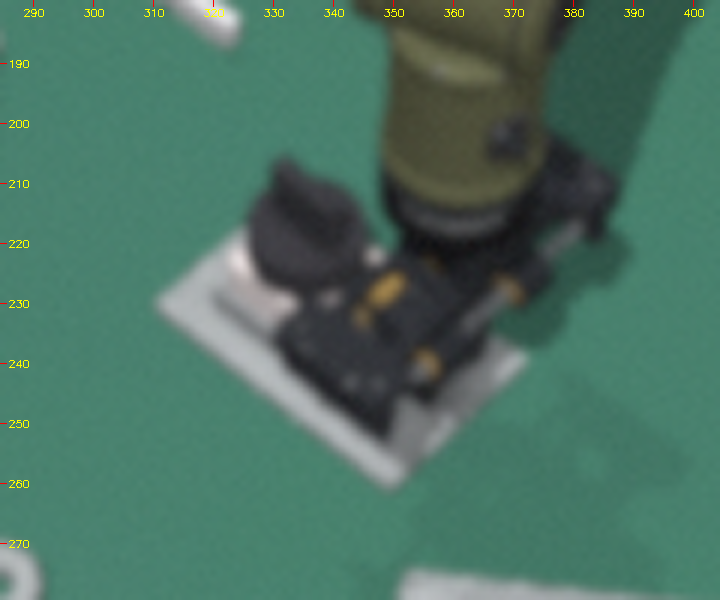

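View pics/t4.png

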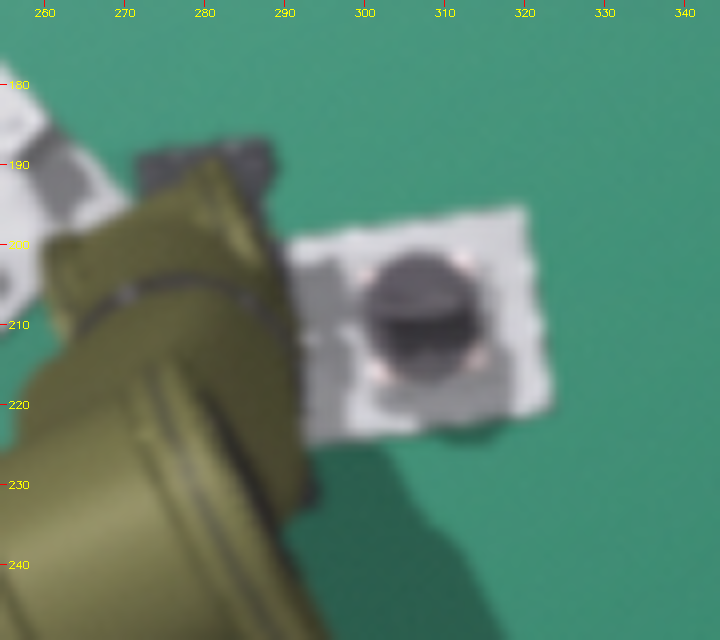

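Request:
servo_tool(series=[[[0,0,0],[0,0,0]],[[0,0,0],[0,0,0]],[[0,0,0],[0,0,0]],[[0,0,0],[0,0,0]]])

```text
t: 3.65
tool_pos: [0.5118, 0.2117, 0.0377]
orientation: [-90.0, 0.0, -80.7]
wrist_force: [-0.3, -0.4, 0.1]
grip_width: 0.0102
```

Request:
servo_tool(series=[[[6,0,1.5],[0,0.02,0]],[[18,0,4],[0,0.056,0]],[[30,0,7],[0,0.093,0]],[[42,0,9],[0,0.13,0]],[[54,0,12],[0,0.167,0]],[[66,0,15],[0,0.204,0]],[[78,0,17],[0,0.241,0]],[[90,0,20],[0,0.278,0]],[[102,0,23],[0,0.315,0]],[[114,0,25],[0,0.352,0]],[[126,0,28],[0,0.389,0]],[[137,0,30],[0,0.422,0]]])

```text
t: 4.85
tool_pos: [0.564, 0.0802, 0.0377]
orientation: [-90.0, -0.0, -105.1]
wrist_force: [-0.2, 2.6, -0.9]
grip_width: 0.0098
```

Run:
```python
from h import *
crop("top","t5",270,180,405,250,5.8); crop("scene","s4",235,140,385,270,5)
a=np.radians(-104.9);u=np.array([np.cos(a),np.sin(a)]);P=np.array([.4984,-.1646])
goal([*(P-.255*u),.038],-104.9)
```

```text
t 4.95 pos [0.5643 0.0776 0.0377] or [ -89.93   -0.16 -105.17] F [ 0.4 -3.  -1.2] w 0.0096 q [-14.  53.   3. 107.  -7.  20. -21.]
shift [-4.  -0.3 -1.4] rot [-0.0012 -0.0048  0.0028]
```

View pics/s4.png

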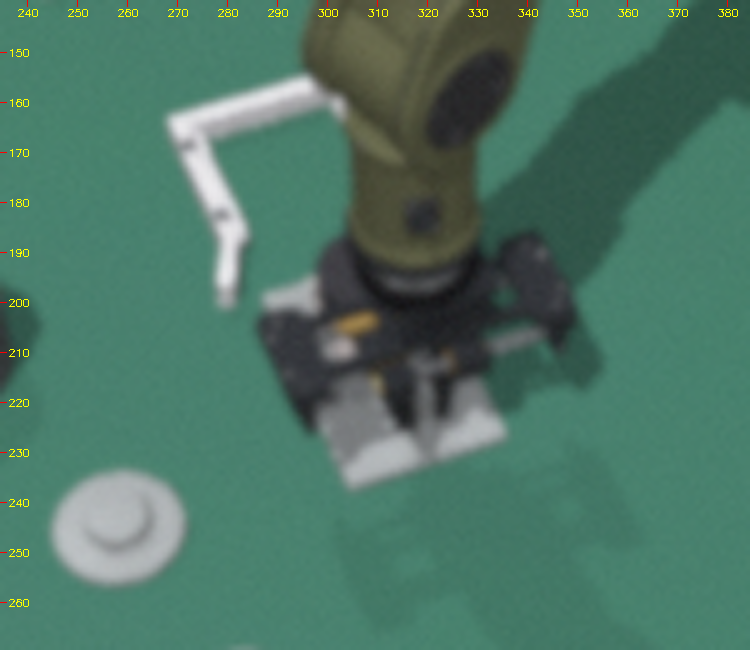

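View pics/t5.png

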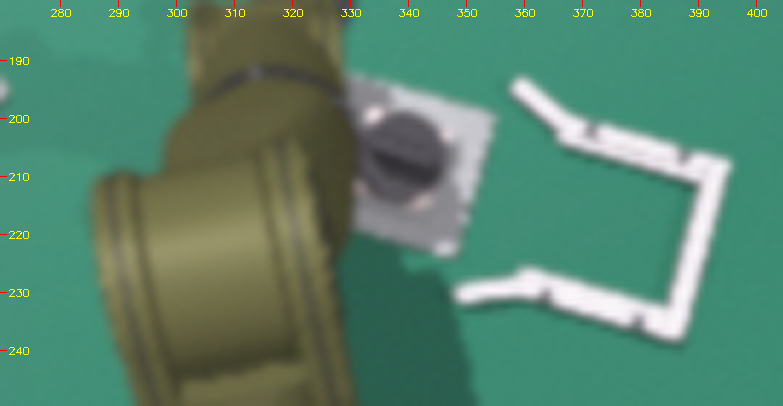

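Run:
```python
from h import *
c=env.camera("top")
a=np.radians(-104.9);u=np.array([np.cos(a),np.sin(a)]);v=np.array([-u[1],u[0]]);P=np.array([.4984,-.1646])
for uv,z in [((354.8,199),.008),((349,223.3),.008),((365.5,204),.022),((360,225.3),.022),((390.2,211.3),.022),((384.8,232.3),.022)]:
    X=ray(c,uv,z)[:2]-P; print(uv,(X@u).round(4),(X@v).round(4))
goal([*(P-.255*u),.038],-104.9); goal([*(P-.115*u),.038],-104.9)
```

```text
(354.8, 199) -0.0987 0.0568
(349, 223.3) -0.0948 -0.0504
(365.5, 204) -0.0502 0.047
(360, 225.3) -0.0488 -0.0466
(390.2, 211.3) 0.0584 0.0458
(384.8, 232.3) 0.0593 -0.0461
t 5.0 pos [0.5639 0.0782 0.0377] or [ -89.95   -0.16 -105.07] F [ 1.4 -2.6 -1.1] w 0.0098 q [-14.  53.   3. 107.  -7.  20. -21.]
shift [-3.5 -0.3 -0.9] rot [-0.0008 -0.0029  0.0027]
t 5.0 pos [0.5639 0.0782 0.0377] or [ -89.95   -0.16 -105.07] F [ 1.4 -2.6 -1.1] w 0.0098 q [-14.  53.   3. 107.  -7.  20. -21.]
shift [ 1.365e+02  1.000e-01 -5.000e-01] rot [-0.0008 -0.0029  0.0027]
```

Request:
servo_tool(series=[[[5,0,-1],[0,0,0]],[[10,0,-1.5],[0,0,0]],[[15,0,-2],[0,0,0]],[[20,0,-2],[0,0,0]],[[25,0,-2],[0,0,0]],[[30,0,-2],[0,0,0]],[[35,0,-2],[0,0,0]],[[40,0,-2],[0,0,0]],[[45,0,-2],[0,0,0]],[[50,0,-2],[0,0,0]],[[55,0,-2],[0,0,0]]])

```text
t: 6.1
tool_pos: [0.5475, 0.0283, 0.0377]
orientation: [-90.0, 0.0, -104.9]
wrist_force: [0.5, 3.0, -0.9]
grip_width: 0.0096
```

Run:
```python
from h import *
c=crop("top","t6",300,180,405,250,7)
a=np.radians(-104.9);u=np.array([np.cos(a),np.sin(a)]);P=np.array([.4984,-.1646])
goal([*(P-.095*u),.038],-104.9)
print(env.state()["moment"])
```

```text
t 6.15 pos [0.5471 0.0269 0.0377] or [-9.0020e+01 -7.0000e-02 -1.0497e+02] F [ 0.   1.1 -2. ] w 0.0093 q [ -9.  52.   2. 111.  -5.  17. -18.]
shift [102.6  -0.2   2.3] rot [ 0.0003 -0.0013  0.0012]
[ 0.3468656  -0.01479667  0.02765596]
```

View pics/t6.png

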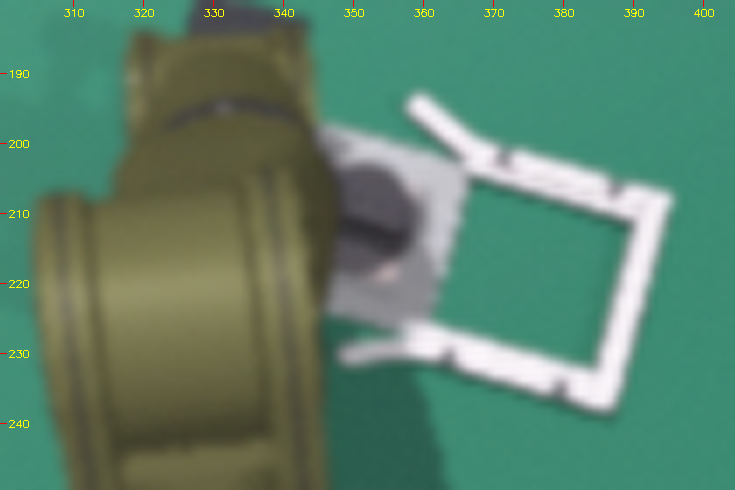

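The top crop shows the tray front edge at the rail entry, with its corners near (366,205) and (361,225). It looks centred, so I'll keep pushing it in.

Request:
servo_tool(series=[[[5,0,0],[0,0,0]],[[10,0,0],[0,0,0]],[[15,0,0],[0,0,0]],[[20,0,0],[0,0,0]],[[25,0,0],[0,0,0]],[[30,0,0],[0,0,0]]])

```text
t: 6.75
tool_pos: [0.5397, -0.0007, 0.0377]
orientation: [-90.0, 0.0, -104.9]
wrist_force: [0.9, 2.4, -1.4]
grip_width: 0.0098
```

Run:
```python
from h import *
c=crop("top","t7",300,180,405,250,7)
a=np.radians(-104.9);u=np.array([np.cos(a),np.sin(a)]);P=np.array([.4984,-.1646])
goal([*(P-.095*u),.038],-104.9)
print(env.state()["moment"])
```

```text
t 6.8 pos [ 0.5394 -0.0021  0.0377] or [-9.0020e+01 -7.0000e-02 -1.0498e+02] F [-0.4  1.2 -2.7] w 0.0096 q [ -6.  52.   1. 112.  -4.  16. -16.]
shift [72.6 -0.2  2.3] rot [ 0.0003 -0.0013  0.0012]
[ 0.27357779 -0.02320161  0.0411228 ]
```

View pics/t7.png

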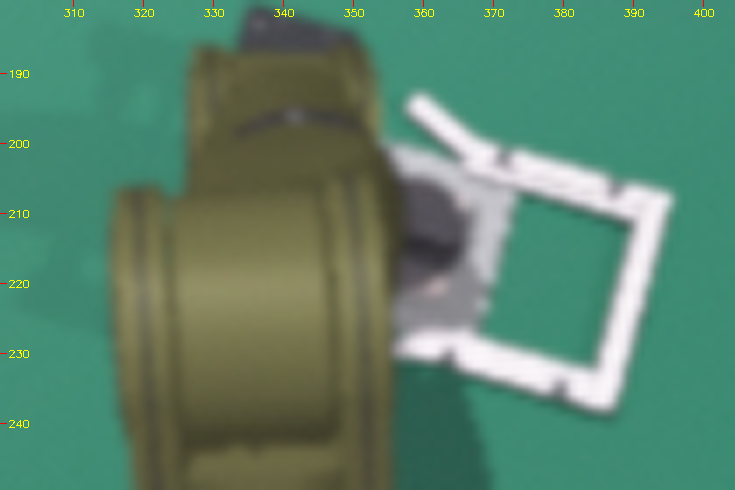

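Request:
servo_tool(series=[[[6,0,0],[0,0,0]],[[12,0,0],[0,0,0]],[[18,0,0],[0,0,0]],[[24,0,0],[0,0,0]],[[30,0,0],[0,0,0]],[[36,0,0],[0,0,0]],[[42,0,0],[0,0,0]],[[48,0,0],[0,0,0]],[[54,0,0],[0,0,0]],[[60,0,0],[0,0,0]],[[62,0,0],[0,0,0]],[[64,0,0],[0,0,0]]])

```text
t: 8.0
tool_pos: [0.5233, -0.0623, 0.0377]
orientation: [-90.0, 0.0, -104.9]
wrist_force: [1.1, 3.1, -2.4]
grip_width: 0.0097
```

Request:
servo_tool(series=[[[1.5,0,0],[0,0,0]],[[3,0,0],[0,0,0]],[[4.5,0,0],[0,0,0]],[[6,0,0],[0,0,0]]])

```text
t: 8.4
tool_pos: [0.5219, -0.0678, 0.0377]
orientation: [-90.0, 0.0, -104.9]
wrist_force: [-0.3, 3.0, -2.7]
grip_width: 0.0098
```

Request:
servo_tool(series=[[[1.5,0,0],[0,0,0]],[[3,0,0],[0,0,0]],[[4.5,0,0],[0,0,0]],[[6,0,0],[0,0,0]]])

```text
t: 8.8
tool_pos: [0.5204, -0.0737, 0.0377]
orientation: [-90.0, 0.0, -104.9]
wrist_force: [1.0, 5.9, -1.5]
grip_width: 0.0098
```

Request:
servo_tool(series=[[[1,0,0],[0,0,0]],[[2,0,0],[0,0,0]],[[3,0,0],[0,0,0]]])

```text
t: 9.1
tool_pos: [0.5207, -0.0739, 0.0379]
orientation: [-89.9, 0.2, -104.8]
wrist_force: [2.2, 10.1, 0.3]
grip_width: 0.0097
```

Request:
servo_tool(series=[[[1,0,0],[0,0,0]],[[2,0,0],[0,0,0]],[[3,0,0],[0,0,0]],[[3,0,0],[0,0,0]],[[3,0,0],[0,0,0]]])

```text
t: 9.6
tool_pos: [0.5207, -0.074, 0.0381]
orientation: [-89.9, 0.4, -104.6]
wrist_force: [2.8, 13.4, 1.1]
grip_width: 0.0098
```

Run:
```python
from h import *
c=crop("top","t8",300,180,405,250,7);crop("scene","s5",235,140,385,270,5)
a=np.radians(-104.9);u=np.array([np.cos(a),np.sin(a)]);P=np.array([.4984,-.1646])
goal([*(P-.095*u),.038],-104.9)
```

```text
t 9.7 pos [ 0.5207 -0.074   0.0381] or [ -89.91    0.4  -104.63] F [ 3.  13.1  1.2] w 0.0096 q [  3.  51.  -0. 115.  -1.  14. -10.]
shift [-1.7  0.1  1.7] rot [-0.0015  0.0048 -0.0069]
```

View pics/t8.png

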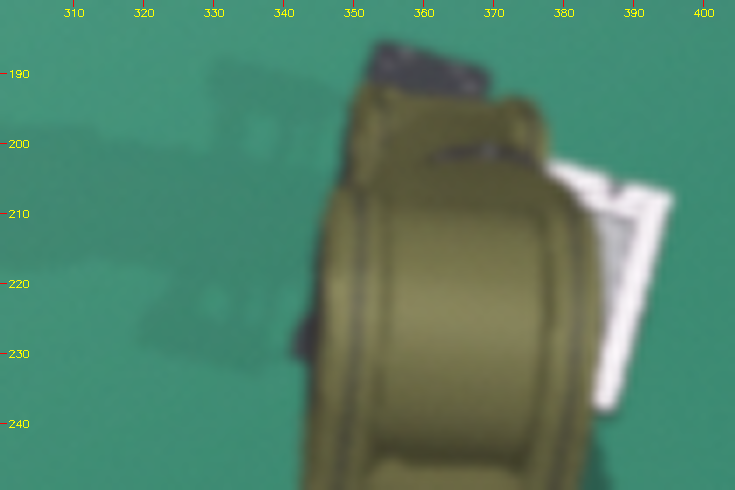

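View pics/s5.png

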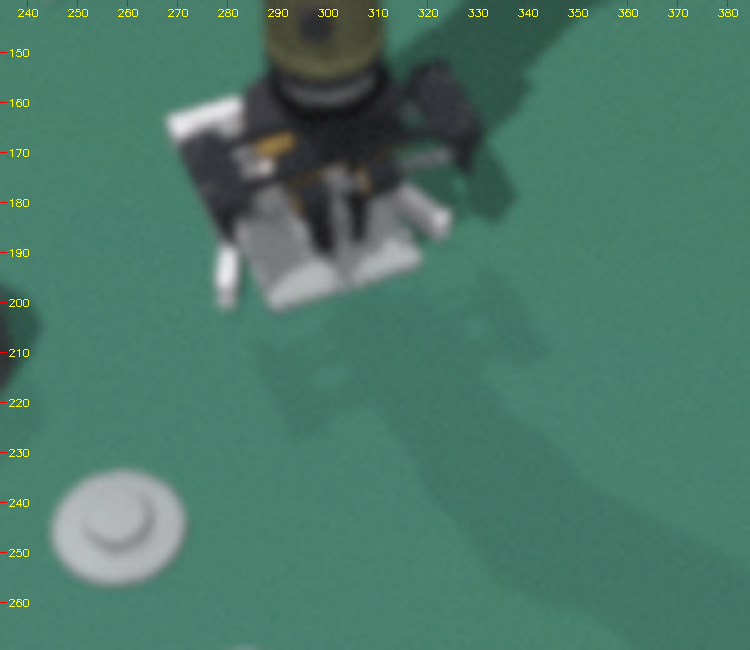

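The top crop shows the tray front touching the stop around (391,215). The tool stopped moving while the force rose to 13 N, so the tray is home. Now I ease the push, release and rise.

Request:
servo_tool(series=[[[-3,0,0],[0,0,0]],[[-3,0,0],[0,0,0]],[[-3,0,0],[0,0,0]]])

```text
t: 10.0
tool_pos: [0.5207, -0.074, 0.0379]
orientation: [-89.9, 0.2, -104.8]
wrist_force: [1.3, 8.7, -0.5]
grip_width: 0.0094
```

Request:
servo_tool(series=[[[-3,0,0],[0,0,0]],[[-3,0,0],[0,0,0]],[[-3,0,0],[0,0,0]],[[-3,0,0],[0,0,0]],[[-3,0,0],[0,0,0]]], gripper=0.5)

```text
t: 10.5
tool_pos: [0.5202, -0.0743, 0.0377]
orientation: [-90.0, -0.0, -104.9]
wrist_force: [-0.2, -0.4, -1.0]
grip_width: 0.0439
```

Request:
servo_tool(series=[[[0,-30,0],[0,0,0]],[[0,-65,0],[0,0,0]],[[0,-100,0],[0,0,0]],[[-45,-140,0],[0,0,0]],[[-90,-150,0],[0,0,0]],[[-135,-150,0],[0,0,0]],[[-170,-150,0],[0,0,0]],[[-170,-150,0],[0,0,0]],[[-170,-150,0],[0,0,0]]])

```text
t: 11.4
tool_pos: [0.5636, 0.0908, 0.1875]
orientation: [-90.0, -0.0, -104.8]
wrist_force: [0.0, -0.6, -0.7]
grip_width: 0.0438
```

Run:
```python
from h import *
c=crop("top","t9",330,185,405,245,10,step=5);crop("scene","s6",245,130,345,210,8,step=5)
goal([0,0,0],0)
```

```text
t 11.5 pos [0.5635 0.0883 0.1875] or [ -90.03   -0.11 -105.04] F [ 0.1 -0.6  0.5] w 0.044 q [-16.  39.   4. 103.  -4.  38. -25.]
shift [ 231.2  188.2 -521.2] rot [ 2.2000e-03 -1.8333e+00  8.0000e-04]
```

View pics/t9.png

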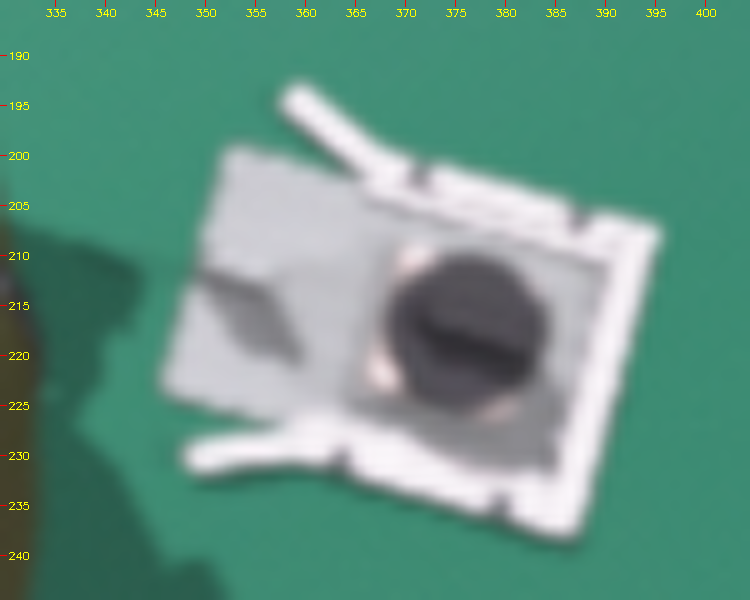

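View pics/s6.png

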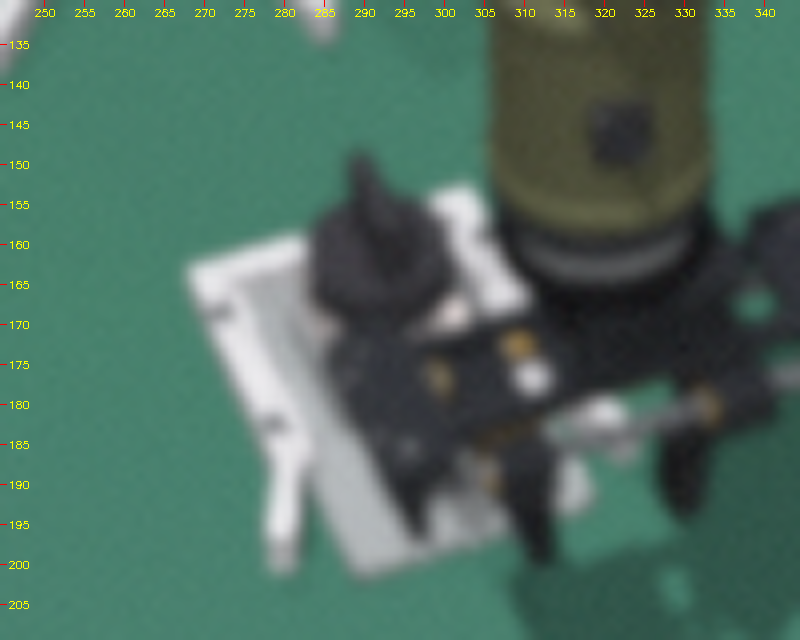

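Run:
```python
from h import *
c=env.camera("top"); im=c["color"]
x0,y0,x1,y1=366,207,387,228
g=cv2.cvtColor(im,cv2.COLOR_BGR2GRAY)[y0:y1,x0:x1].astype(float)
g=np.clip((g-30)*255/90,0,255).astype(np.uint8)
g=cv2.cvtColor(cv2.resize(g,None,fx=28,fy=28,interpolation=cv2.INTER_CUBIC),cv2.COLOR_GRAY2BGR)
for x in range(x0,x1,2): cv2.putText(g,str(x),(int((x-x0+.5)*28)-10,12),0,.4,(0,255,255),1)
for y in range(y0,y1,2): cv2.putText(g,str(y),(2,int((y-y0+.5)*28)+4),0,.4,(0,255,255),1)
# predicted for wing model
X=ray(c,(376.2,217.7),.0795); print("cap from top",X)
X=np.array([.4963+.001,-.1655]); 
C=ray(c,(376.2,217.7),.0795)[:2]
for yaw,col in [(-105,(0,255,0)),(-111,(0,0,255)),(-99,(255,0,0))]:
    a=np.radians(yaw);u=np.array([np.cos(a),np.sin(a)]);v=np.array([-u[1],u[0]])
    for z in(.1155,):
        q=np.array([(proj(c,[*(C+i*.023*u+j*.006*v),z])-[x0,y0]+.5)*28 for i,j in[(1,1),(1,-1),(-1,-1),(-1,1)]]).astype(int)
        cv2.polylines(g,[q],True,col,1)
cv2.imwrite("pics/cap1.png",g)
```

```text
cap from top [ 0.49619858 -0.1653819   0.0795    ]
```

View pics/cap1.png

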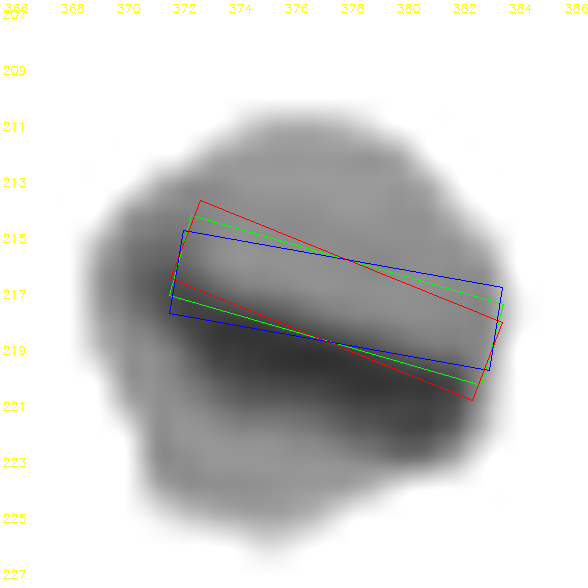

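Run:
```python
from h import *
goal([.4962,-.1656,.15],-105.3); goal([.4962,-.1656,.085],-105.3)
```

```text
t 11.55 pos [0.5636 0.0881 0.1875] or [-9.0030e+01 -1.0000e-01 -1.0507e+02] F [ 0.1 -0.1  0.2] w 0.044 q [-16.  39.   4. 103.  -4.  38. -25.]
shift [262.5  38.    1. ] rot [0.0005 0.004  0.0018]
t 11.55 pos [0.5636 0.0881 0.1875] or [-9.0030e+01 -1.0000e-01 -1.0507e+02] F [ 0.1 -0.1  0.2] w 0.044 q [-16.  39.   4. 103.  -4.  38. -25.]
shift [262.3 103.    1. ] rot [0.0005 0.004  0.0018]
```

Request:
servo_tool(series=[[[40,0,0],[0,0,0]],[[80,0,0],[0,0,0]],[[120,0,1],[0,0,0]],[[160,0,1],[0,0,0]],[[200,0,1],[0,0,0]],[[235,15,1],[0,0.004,0]],[[262,35,1],[0,0.004,0]],[[262,38,1],[0,0.004,0]],[[262,38,1],[0,0.004,0]],[[262,38,1],[0,0.004,0]]])

```text
t: 12.55
tool_pos: [0.498, -0.1621, 0.1501]
orientation: [-90.0, 0.1, -105.1]
wrist_force: [1.5, 0.1, 0.1]
grip_width: 0.044
```

Run:
```python
from h import *
crop("scene","s7",235,120,345,210,7)
goal([.4962,-.1656,.085],-105.3)
```

```text
t 12.6 pos [ 0.4983 -0.1618  0.1502] or [-8.9940e+01  6.0000e-02 -1.0503e+02] F [ 0.   0.3 -0.2] w 0.0439 q [ 13.  40.   0. 112.  -0.  28.  -2.]
shift [ 4.3 65.2 -1.1] rot [-0.001   0.0047 -0.001 ]
```

View pics/s7.png

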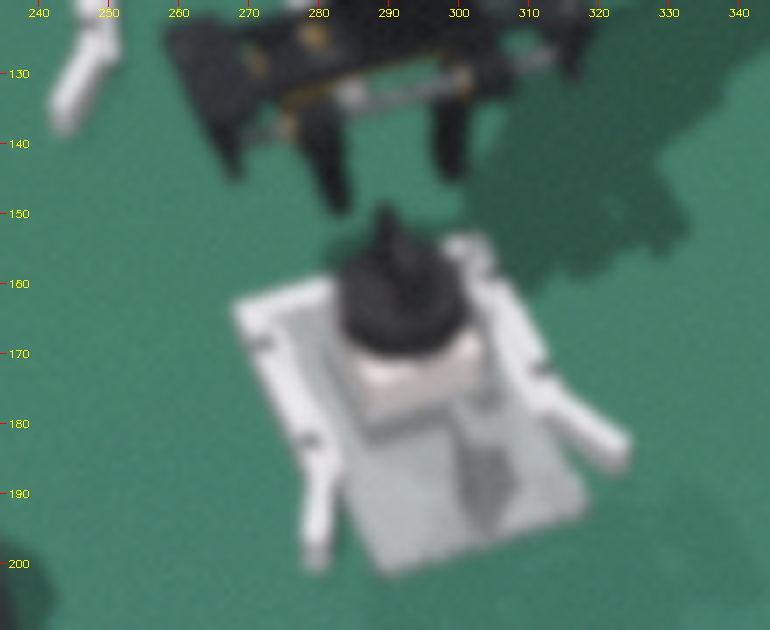

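Request:
servo_tool(series=[[[1,15,0],[0,0.004,0]],[[2,30,0],[0,0.004,0]],[[2,45,0],[0,0.004,0]],[[2,55,0],[0,0.004,0]],[[2,60,0],[0,0.004,0]],[[2,64,0],[0,0.004,0]],[[2,64,0],[0,0.004,0]],[[2,64,0],[0,0.004,0]],[[2,64,0],[0,0.004,0]]])

```text
t: 13.5
tool_pos: [0.4974, -0.1649, 0.0861]
orientation: [-90.0, 0.0, -105.4]
wrist_force: [-0.2, -1.0, -0.2]
grip_width: 0.0444
```

Run:
```python
from h import *
crop("scene","s8",235,120,345,210,7)
goal([.4962,-.1656,.085],-105.3)
```

```text
t 13.55 pos [ 0.4974 -0.1649  0.0861] or [-8.9960e+01  1.0000e-02 -1.0536e+02] F [-1.1  0.6 -0.4] w 0.0441 q [ 13.  46.   0. 114.  -0.  19.  -2.]
shift [ 1.   1.1 -1. ] rot [-0.0008 -0.001  -0.0001]
```

View pics/s8.png

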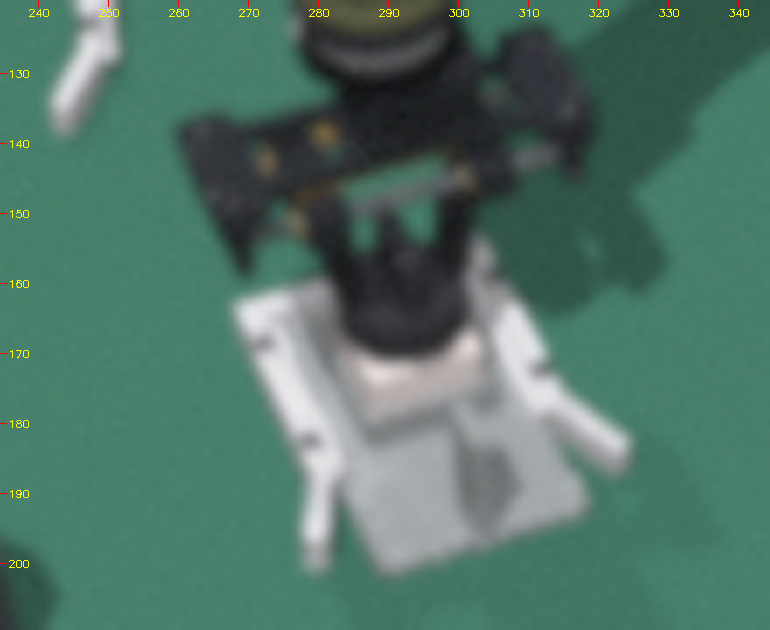

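The scene crop shows the wing, at about (290,152), centred between the fingers at (283,150) and (299,150). Next I close the gripper on it.

Request:
servo_tool(series=[[[1,0.5,-1],[0,0,0]],[[1,0.5,-1],[0,0,0]],[[1,0.5,-1],[0,0,0]],[[1,0.5,-1],[0,0,0]],[[1,0.5,-1],[0,0,0]],[[1,0.5,-1],[0,0,0]],[[1,0.5,-1],[0,0,0]],[[1,0.5,-1],[0,0,0]],[[1,0.5,-1],[0,0,0]]], gripper=0)

```text
t: 14.45
tool_pos: [0.496, -0.1655, 0.0852]
orientation: [-90.0, 0.0, -105.4]
wrist_force: [0.3, -0.8, 0.4]
grip_width: 0.0115
```

Run:
```python
from h import *
goal([.4962,-.1656,.085],-105.3); print(env.state()["moment"])
```

```text
t 14.45 pos [ 0.496  -0.1655  0.0852] or [ -89.99    0.   -105.35] F [ 0.3 -0.8  0.4] w 0.0115 q [ 13.  46.   0. 114.  -0.  19.  -2.]
shift [0.  0.2 0.2] rot [-0.0002 -0.0009 -0.0001]
[-0.01526511  0.04196346 -0.03534266]
```

Request:
servo_tool(series=[[[0,-0.1,0],[0,-0.04,0]],[[0,-0.2,0],[0,-0.09,0]],[[0,-0.4,0],[0,-0.14,0]],[[0,-0.5,0],[0,-0.19,0]],[[0,-0.6,0],[0,-0.24,0]],[[0,-0.7,0],[0,-0.29,0]],[[0,-0.8,0],[0,-0.34,0]],[[0,-0.9,0],[0,-0.39,0]],[[0,-1.0,0],[0,-0.44,0]],[[0,-1.0,0],[0,-0.44,0]]])

```text
t: 15.45
tool_pos: [0.4958, -0.1657, 0.0863]
orientation: [-90.0, -0.0, -80.0]
wrist_force: [0.7, 0.2, -3.9]
grip_width: 0.0115
```

Run:
```python
from h import *
crop("scene","s9",235,120,345,210,7)
goal([.4962,-.1656,.085],-105.3); print(env.state()["moment"])
```

```text
t 15.5 pos [ 0.4958 -0.1658  0.0863] or [-9.001e+01 -1.000e-02 -8.011e+01] F [ 1.   0.6 -3.4] w 0.0116 q [ 17.  46.  -5. 114.  11.  20.  13.]
shift [-0.1  1.3  0.4] rot [1.000e-04 4.397e-01 2.000e-04]
[ 0.19909884 -0.16452367 -0.03247474]
```

View pics/s9.png

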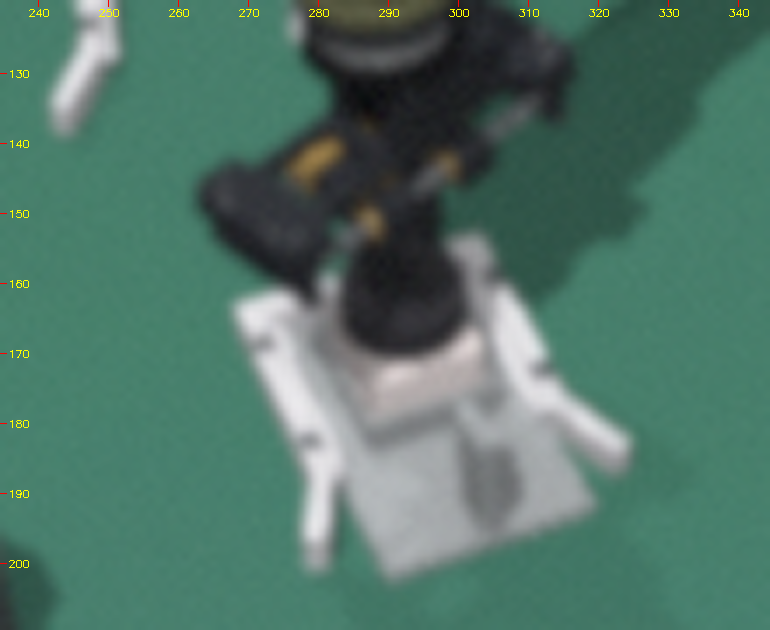

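Request:
servo_tool(series=[[[0,0,0],[0,-0.06,0]],[[0,-0.1,0],[0,-0.12,0]],[[0,-0.2,0],[0,-0.18,0]],[[0,-0.3,0],[0,-0.24,0]],[[0,-0.4,0],[0,-0.3,0]],[[0,-0.5,0],[0,-0.36,0]],[[0,-0.6,0],[0,-0.42,0]],[[0,-0.7,0],[0,-0.48,0]],[[0,-0.8,0],[0,-0.54,0]],[[0,-0.8,0],[0,-0.54,0]]])

```text
t: 16.5
tool_pos: [0.4972, -0.1665, 0.0878]
orientation: [-89.9, -0.2, -49.2]
wrist_force: [1.6, -1.3, 0.1]
grip_width: 0.0118
```

Run:
```python
from h import *
crop("scene","s10",235,120,345,210,7); crop("top","t10",330,185,405,245,10,step=5)
goal([.4962,-.1656,.085],-105.3); print(env.state()["moment"])
```

```text
t 16.6 pos [ 0.497  -0.1665  0.0877] or [-89.93  -0.16 -49.31] F [ 3.  -1.7  1. ] w 0.0119 q [ 21.  46. -12. 114.  24.  22.  31.]
shift [-1.2  2.7 -0.1] rot [-0.0024  0.9772  0.002 ]
[-0.32814818 -0.59923708 -0.05951281]
```

View pics/s10.png

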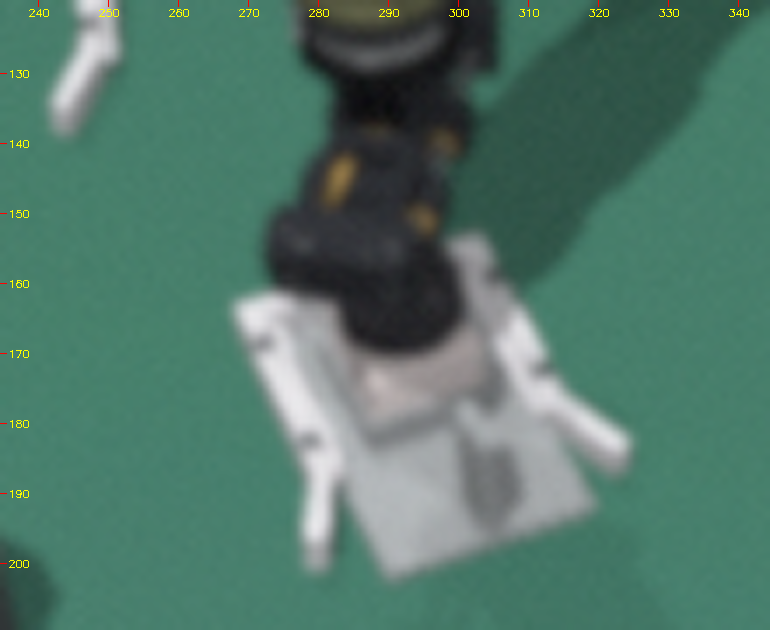

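Request:
servo_tool(series=[[[0,-0.2,0],[0,-0.05,0]],[[0,-0.4,0],[0,-0.1,0]],[[0,-0.6,0],[0,-0.15,0]],[[0,-0.8,0],[0,-0.21,0]],[[0,-1,0],[0,-0.21,0]],[[0,-1,0],[0,-0.21,0]]])

```text
t: 17.2
tool_pos: [0.4958, -0.1658, 0.0883]
orientation: [-90.0, -0.0, -37.3]
wrist_force: [1.3, -0.1, 2.6]
grip_width: 0.0116
```

Run:
```python
from h import *
crop("scene","s11",235,120,345,210,7); 
goal([.4962,-.1656,.085],-105.3); print(env.state()["moment"])
```

```text
t 17.25 pos [ 0.4958 -0.1658  0.0882] or [-9.003e+01 -2.000e-02 -3.728e+01] F [ 0.7 -0.7  2.3] w 0.0116 q [ 22.  46. -15. 114.  28.  23.  38.]
shift [0.2 3.2 0.4] rot [2.0000e-04 1.1872e+00 5.0000e-04]
[-0.22837382 -0.16593352  0.02478054]
```

View pics/s11.png

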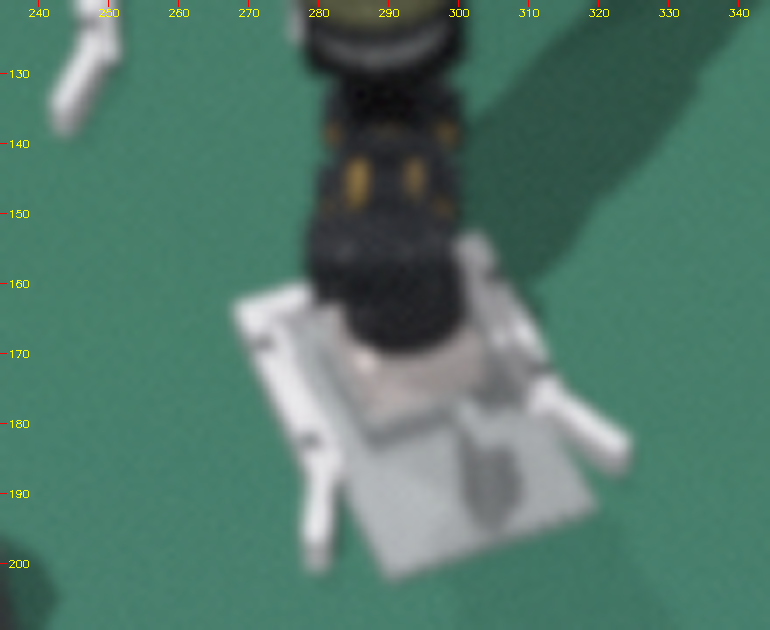

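Request:
servo_tool(series=[[[0,-0.7,0],[0,0,0]],[[0,-1.5,0],[0,0,0]],[[0,-2.3,0],[0,0,0]],[[0,-3,0],[0,0,0]],[[0,-3,0],[0,0,0]]])

```text
t: 17.75
tool_pos: [0.4954, -0.1653, 0.0908]
orientation: [-90.0, 0.1, -37.2]
wrist_force: [0.1, -0.3, -0.0]
grip_width: 0.0115
```

Request:
servo_tool(series=[[[0,-1,0],[0,0,0]],[[0,-2,0],[0,0,0]],[[0,-3,0],[0,0,0]],[[0,-3,0],[0,0,0]]])

```text
t: 18.15
tool_pos: [0.496, -0.1655, 0.0941]
orientation: [-90.0, -0.0, -37.2]
wrist_force: [-0.2, 0.6, -0.7]
grip_width: 0.0112
```

Run:
```python
from h import *
crop("scene","s12",235,120,345,210,7); 
goal([.4962,-.1656,.085],-105.3); print(env.state()["moment"])
```

```text
t 18.2 pos [ 0.4959 -0.1655  0.0941] or [-89.99  -0.   -37.17] F [ 0.5 -0.2  0.8] w 0.0116 q [ 23.  46. -15. 114.  28.  24.  39.]
shift [0.3 9.1 0.1] rot [-2.000e-04  1.189e+00 -0.000e+00]
[-0.02731527 -0.00509678 -0.00047958]
```

View pics/s12.png

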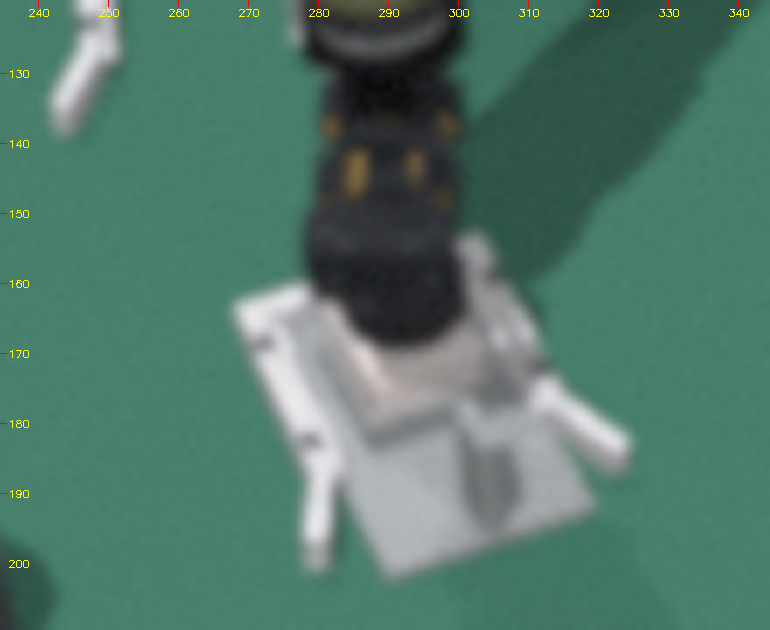

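The cap now sits about 1 px higher (its lower edge is near row 168.5), the canister is still down, and the forces are near zero. The cap is free, so I lift it another 31 mm.

Request:
servo_tool(series=[[[0,-3,0],[0,0,0]],[[0,-6,0],[0,0,0]],[[0,-9,0],[0,0,0]],[[0,-12,0],[0,0,0]],[[0,-16,0],[0,0,0]],[[0,-20,0],[0,0,0]],[[0,-24,0],[0,0,0]],[[0,-28,0],[0,0,0]],[[0,-31,0],[0,0,0]],[[0,-31,0],[0,0,0]],[[0,-31,0],[0,0,0]],[[0,-31,0],[0,0,0]]])

```text
t: 19.4
tool_pos: [0.4958, -0.1655, 0.1249]
orientation: [-90.0, 0.0, -37.2]
wrist_force: [-0.4, 0.1, -1.4]
grip_width: 0.0114
```

Run:
```python
from h import *
crop("scene","s13",235,110,345,210,6.5); crop("top","t13",330,185,405,245,10,step=5)
goal([.4962,-.1656,.085],-105.3); print(env.state()["moment"])
```

```text
t 19.5 pos [ 0.4958 -0.1655  0.1248] or [-9.001e+01  2.000e-02 -3.717e+01] F [-0.2  0.3 -0.8] w 0.0117 q [ 24.  43. -18. 113.  26.  28.  40.]
shift [ 0.4 39.8  0.1] rot [ 3.0000e-04  1.1891e+00 -3.0000e-04]
[-0.02807221  0.0476414   0.00191453]
```

View pics/s13.png

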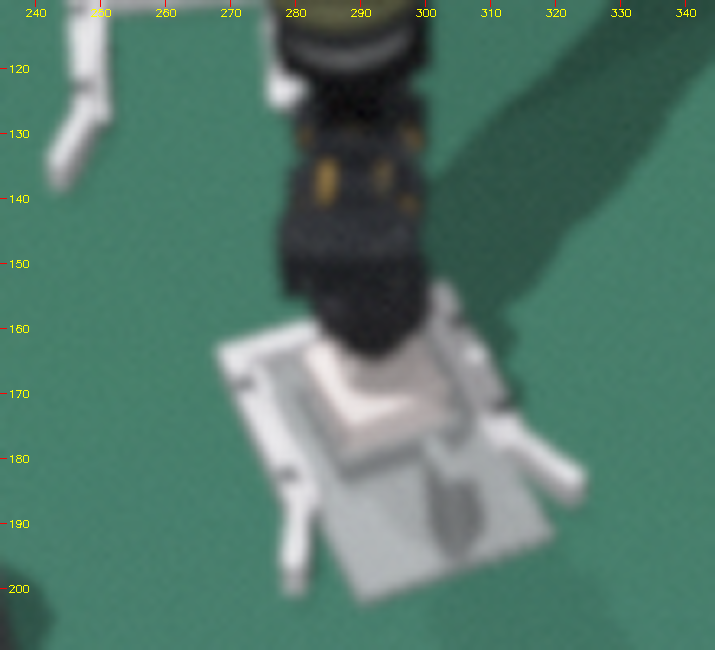

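View pics/t13.png

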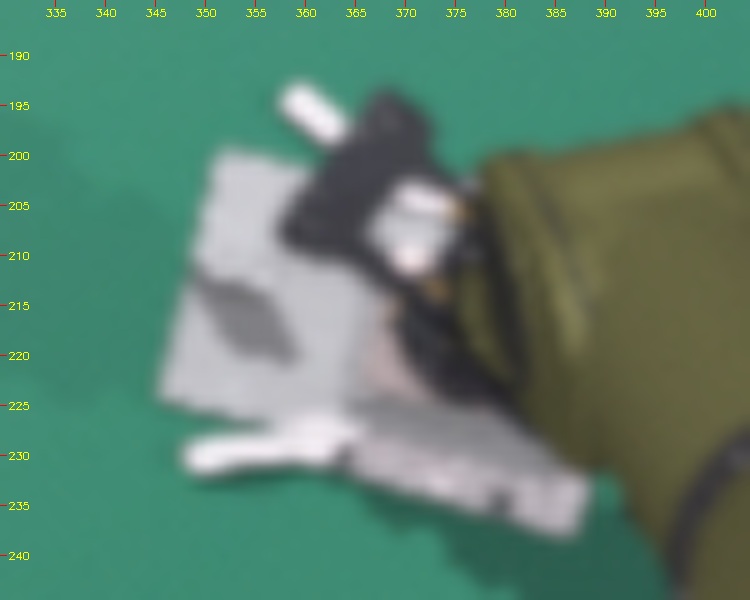

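Run:
```python
from h import *
c=env.camera("scene"); C=np.array([.496,-.1656])
th=np.linspace(0,2*np.pi,60)
for z in(.0575,.0975): print("rim max row z",z,max(proj(c,[C[0]+.0325*np.cos(t),C[1]+.0325*np.sin(t),z])[1] for t in th))
a=np.radians(-104.9);u=np.array([np.cos(a),np.sin(a)]);v=np.array([-u[1],u[0]])
for z in (.052,.08): print("body corner",z,[proj(c,[*(C+i*.03*u+.03*j*v),z]).round(1).tolist() for i,j in((-1,1),(1,1),(-1,-1))])
print("tray rear",[proj(c,[*(C-.11*u+.055*j*v),.008]).round(1).tolist() for j in(1,-1)])
goal([0,0,0],0)
```

```text
rim max row z 0.0575 171.76157338963273
rim max row z 0.0975 163.78222593254614
body corner 0.052 [[287.3, 174.3], [281.6, 162.5], [303.6, 169.3]]
body corner 0.08 [[286.8, 168.8], [281.0, 156.9], [303.3, 163.8]]
tray rear [[289.1, 201.2], [319.1, 191.7]]
t 19.55 pos [ 0.4958 -0.1655  0.1249] or [-9.000e+01  2.000e-02 -3.717e+01] F [-0.  -0.2 -0.5] w 0.0118 q [ 24.  43. -18. 113.  26.  28.  40.]
shift [-495.   125.  -167.7] rot [-0.000e+00 -6.488e-01 -3.000e-04]
```

Run:
```python
from plant import env
print(env.sign_off()); s=env.state(); print(s["t"],s["tool_pos"],s["grip_width"],s["wrist_force"])
```

```text
the job is handed in; nothing more can be done
None
the job is handed in; nothing more can be done
```

I slid the tray into the nearer holder by its handle until it stopped against the back stop. Then I turned the wing cap about 68° anticlockwise, lifted it 40 mm straight up, and handed the job in at about 19.6 s, still holding the cap.

- **Tray:** the tool stopped advancing while the push rose to 13 N. After the lift, the tray's rear corners were within about 1 px of where they should be when home.
- **Canister:** the canister body was still down in its fence, with its top corner within a few pixels of the expected place.
- **Thread:** an upward push of about 2 N from the seal, followed by near-zero force on the first millimetres of lift, showed that the thread had let go.
- **Cap:** the cap's lower edge was about 17–18 mm above the mouth. Its rim appeared at row 164 against 163.8 expected. The gripper was level and held the wing at 11.7 mm opening, and the wrist force was under 1 N.

No check failed. In the last top view the arm hid part of the holder, so the final check of the tray rests mostly on the scene camera. I worked well away from the other motor parts, but did not measure their positions again at the end.

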